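# Clamp a book in the ratchet press

## Robot

A 6-joint arm with a two-finger parallel gripper is mounted at the origin on the work surface. World frame = base frame: x ahead of the robot, y to its left, z up, the work surface at z = 0. Lengths are in m, angles in degrees, forces in N, time in s.
With the tool pointing down it reaches from about 0.3 to 0.775 m from the base axis. Payload 14.6 kg.
Tool frame: the origin (TCP) lies midway between the tips of the shut fingers; the grasp point (between the pads) lies 19 mm behind it (robot.pinch_z is the distance from the TCP to the grasp point, in m); z points along the fingers, y is the line along which they close (so a half turn about z gives the same grasp; the last joint's range is limited). The gripper opens to 94 mm and grips with 3 to 60 N. Pads are 16 mm wide; open, the fingers measure 119 mm over their backs; the gripper's body (75 mm by 177 mm) begins 78 mm behind the grasp point.
Start: joints at [65.226, 17.183, 87.147, -0, 75.671, -3.816], TCP at [0.197, 0.514, 0.205] pointing down, gripper open.
Joint ranges: [-173.82, 173.82], [-45.26, 126.66], [13.44, 144.39], [-59.66, 239.66], [0, 175.72], [-146.38, 146.38]. Speed limits (degrees/s): [127.2, 127.2, 147.25, 180, 180, 180].

## Interface

Orientations are given as a 3x3 rotation matrix whose columns are the frame's x, y, z axes.
In Python, from cell import monitor, viewer, ticket, spotter, robot gives the robot as it stands.
- The arm moves only by the tool jog_arm, never from a script. Its argument "increments" is a list of rows, each a list of 3 entries, a list of its own where there are three numbers: the shift along the tool's x, y, z in mm, then the turn, a rotation vector about the tool's x, y, z in degrees, then the closure, from -1 (fully open) to 1 (shut), so that 0 is half open. In form: [[[x, y, z], [rx, ry, rz], claw], ...]. A call has exactly 10 rows; each row shifts and turns the commanded pose from where the row before left it, along the tool's axes as they then stand; what a row does not reach is not made up. A row lasts 1/10 s, in which the tool goes at most 50 mm and 8.59 degrees, less where a joint would pass 70% of its speed; a pose out of reach is approached as far as the arm can. A call with a gripper value outside its range is refused whole. The fingers move at their own pace and stop on an object; "squeeze" is the grip in N (left out, the last holds). Time passes only in rows, so rows that do not move let the fingers close, or fill a call up. It gives the time, the measured TCP pose, the force, the opening and the grip force at its end, in the units of the state.
- monitor.get_state(): the state, without advancing time (a new reading comes with each control period).
- viewer.grab_frame(name): name is "scene" or "top" or "wrist"; returns a dict with "color" (384x512x3 uint8, blue, green, red), "depth" (384x512 float32, m along the optical axis (not along the pixel's ray), 0 where there is no reading), "vertical_fov" (degrees; the focal length in pixels is half the picture's height over the tangent of half this angle, whatever the lens; pixels are square), "cx", "cy" (the principal point, pixels), "D" ([k1, k2, p1, p2, k3] as OpenCV has them; the pictures are not rectified), "R" (3x3) and "t" (3): a world point X has camera coordinates R X + t; the wrist camera has in their place "T_tool_cam" (4x4, takes a point from camera to tool coordinates, whose origin is the TCP and whose axes are the flange's). Camera axes: x right, y down, z forward; pixel columns grow to the right and rows downward; lengths in m; the calibration is good to about 2 mm. A picture is of the moment at which its call begins: read the wrist's pose just before it.
- ticket.sign_off(): hands the job in; it is judged then, once.
Trained networks look in a picture, given as the dict that the camera call returned (one of the last four; its "shot" number tells which), for a name from the list of things; names that differ only in an ending like _2 or _b are one class to them, and where a whole thing is asked for, a point or a joint stands for the part that bears it (a point fixed in the world has none). Each returns a list of dicts, best first, with "conf" (0 to 1); they miss things now and then, are a little off and sometimes report something else, mostly with a low value. They report only what shows in the picture. A call takes as long as a camera call. They do not tell look-alikes from the thing itself.
- spotter.masks_of(picture, name): "pixels" (384x512 bool, what is visible of it) and "uv" ([column, row] in pixels, amid what is visible of it).
The state is a dict: "time_s": time; "joint_pos": joint angles; "qvel": joint speeds; "joint_efforts": joint torques, N m; "position": TCP position; "ee_rot": TCP orientation; "ft_force": force on the tool from outside, world axes, zero at the start; "torque": the same for the moment, N m; "grip_width": finger opening in m; "gripper_force": force on a finger pad.
Only numpy, scipy, OpenCV 4.12 (cv2) and the standard library are available. Lean on these libraries where they do the work, as an engineer would, in place of code of your own. Each camera call takes 0.05 s, during which the arm holds its last target. There are 200 camera calls.

## Task

Slide the book squarely into the bench press until its far edge meets the back stop, then work the press's ratchet lever back and forth to bring the plate down on it until the book is held firmly, with the springs above the plate squeezed about halfway. Do not squeeze the springs flat; let go of the lever at the end, and leave the pot, bottle and stone alone.

Things in the scene. Friction and masses are not known exactly. Their poses are not given: they have to be found in the camera images.
- press: Bench book press, bolted down. Dark steel bed 260 (x) x 240 (y) x 20 mm. Origin: table level under the screw axis; x points from the open front (where the book goes in) to the back stop, y to the lever's side. Bed top z 20 mm; its front edge x = -157, stop face x = +85 mm. Posts 18 mm thick at y = +-95 mm; beam 50 mm deep (x), 230 long, top at z 150 mm. Round ratchet nut above it.
- platen: Steel plate 90 (x) x 228 (y) x 14 mm, sliding on the two posts, hung on springs under the screw's foot; origin at the centre of its underside, z up. Swings lower it 5 mm per rad of nut turn; it stays where it is left. It starts 5 to 9 mm above the book. Once on the book it stops sinking and further turning squeezes the springs.
- knob (a point): Centre of the part above the lever bar of the upright round black knob (26 mm across, 47 mm of it above the bar) at the lever's end, 120 mm from the screw axis, about 199 mm above the table. The bar, 22 mm wide, has its top 176 mm above the table. The knob's top is at 223 mm; the screw end on the press axis stands at most 214 mm above the table.
- lever (a joint): Ratchet lever angle, rad, -0.6 to 0.6 between its stops; at 0 the lever points along the press's y, leaned 0.15 rad towards its x. It grows clockwise from above (knob moves to the press's +x): that drives the nut, after up to 0.27 rad idle; swung back it clicks free and the nut stays. Driving takes about 4 N at the knob, 8 to 9 N with the springs half squeezed, 0.8 rad after the plate has met the book.
- book: Brown hardback book lying flat on the bed, partly under the plate, 170 (x) x 120 (y) x 36 mm, 0.4 to 0.85 kg. Origin at the centre of its underside, x along its length, towards the stop. It starts 35 to 65 mm short of home; home, its origin is at about x = 0 of the press.
- brush_pot: Bystander: terracotta pot of brushes, 80 mm across, 220 mm high with the brushes; origin under its centre.
- bottle: Bystander: clear water bottle, 64 mm across, 200 mm high; origin under its centre.
- stone: Bystander: round grey stone, 100 mm across, 72 mm high; origin under its centre.
- foot (a point): Centre of the underside of the screw's foot, a dark bar (150 mm along y) that sinks 5 mm per rad of nut turn. The visible gap between it and the plate holds the springs: 26 mm above the plate's underside (gap 12 mm) when slack, 22 mm (gap 8) when squeezed halfway, 18 mm (gap 4) when flat. The springs take 25 N per mm.
Not all that is in view belongs to the job. What is meant by the book is not blue or green, and is the larger of those in its own colour.

How it is judged (in metres and radians):
On the way, in this order (a step that is already met when the one before it is completed fails the run):
1. the book is home against the back stop, square in the press (x of book in the frame of press above -0.006 m and angle between the x axis of book and the x axis of press, either way round below 0.08 rad), for 0.2 s.
2. the plate presses firmly on the book (contact force between platen and book above 35 N), for 0.3 s.
At the end, for the whole second after the job is handed in: The book's far edge is within 6 mm of the back stop and square to it within 0.08 rad, and the plate holds the book with more than 35 N (springs squeezed more than about 1.5 mm) (all of step 1 and contact force between platen and book above 35 N and linear speed of book below 0.01 m/s); the robot touches nothing.
It fails at once if the springs are squeezed almost flat: the plate presses on the book with more than 175 N (contact force between platen and book above 175 N).
It fails at once if the brush pot, bottle or stone is moved more than 25 mm (distance of any of brush_pot, bottle, stone from where it was at the start of the episode above 0.025 m).
It also fails if it takes over 72 s, if anything falls off the work surface, if the arm or the gripper's body presses on something with over 40 N, if the wrist force passes 120 N, or if a joint passes its speed limit or range.

## Working session

There is one attempt and no reset: what is moved stays moved. The work goes in short steps, Python scripts to look and compute and a tool call to move; the robot and the scene stay as the last step left them, time stands still between calls to the robot, and variables do not carry over. Pictures are saved under pics/ and viewed, at most 10 in all, crops included, and the job is handed in when it is done.

Besides the shell and the picture viewer there is one more tool, called after "Call:" as name([rows], argument=value, ...), one row to a line, values as JSON. jog_arm: Moves the arm, as the interface text tells. Its arguments: {"type":"object","properties":{"increments":{"type":"array","items":{"type":"array"}},"squeeze":{"type":"number"}},"required":["increments"]}

```bash
ls; mkdir -p pics; cat > h.py <<'E'
import numpy as np, cv2
from cell import monitor, viewer, ticket, spotter, robot
np.set_printoptions(precision=4,suppress=True)
def cam(p):
    f=p["color"].shape[0]/2/np.tan(np.radians(p["vertical_fov"])/2)
    return np.array([[f,0,p["cx"]],[0,f,p["cy"]],[0,0,1]]),np.array(p["D"],float)
def pose(p,st=None):
    if "R" in p: R=np.array(p["R"]);return R.T,-R.T@np.array(p["t"])
    T=np.array(p["T_tool_cam"]);Rw=np.array(st["ee_rot"]);return Rw@T[:3,:3],Rw@T[:3,3]+np.array(st["position"])
def pts(p,uv,st=None,z=None):
    """pixels -> world, by depth, or on plane height z"""
    uv=np.asarray(uv,float).reshape(-1,2);K,D=cam(p)
    n=cv2.undistortPoints(uv.reshape(-1,1,2),K,D).reshape(-1,2)
    r=np.c_[n,np.ones(len(n))];R,o=pose(p,st)
    if z is None:
        d=p["depth"][uv[:,1].round().astype(int),uv[:,0].round().astype(int)]
        w=(r*d[:,None])@R.T+o; w[d==0]=np.nan; return w
    w=r@R.T; return o+w*((z-o[2])/w[:,2])[:,None]
def maskpts(p,m,st=None):
    v,u=np.nonzero(m);w=pts(p,np.c_[u,v],st);return w[~np.isnan(w[:,0])]
def proj(p,X,st=None):
    R,o=pose(p,st);K,D=cam(p);c=(np.atleast_2d(X)-o)@R
    return cv2.projectPoints(c.reshape(-1,1,3),np.zeros(3),np.zeros(3),K,D)[0].reshape(-1,2)
E
cat > a.py <<'E'
from h import *
st=monitor.get_state();print(st["time_s"],st["position"],st["ft_force"])
ims=[]
for c in("scene","top"):
    p=viewer.grab_frame(c);ims.append(p["color"]);print(c,pose(p)[1])
    for n in("press","platen","knob","lever","book","brush_pot","bottle","stone","foot"):
        for d in spotter.masks_of(p,n)[:3]:
            w=maskpts(p,d["pixels"]);
            print(n,round(d["conf"],2),np.round(d["uv"]),d["pixels"].sum(),np.median(w,0) if len(w) else "", w.max(0) if len(w) else "")
    cv2.imwrite(f"pics/{c}0.png",cv2.resize(p["color"],(800,600)))
E
python3 a.py
```

```text
pics
0.0 [0.1967 0.5134 0.2049] [ 0.1974 -0.7174  0.0336]
scene [0.7845 0.4203 0.9291]
press 0.55 [255. 211.] 6715 [ 0.5961 -0.0046  0.0517] [0.6978 0.09   0.227 ]
platen 0.82 [255. 221.] 955 [0.6036 0.0074 0.0768] [0.6407 0.0729 0.1245]
knob 0.68 [263. 206.] 554 [0.5879 0.0305 0.1771] [0.6019 0.0861 0.227 ]
lever 0.81 [263. 202.] 514 [0.588  0.0299 0.1773] [0.6019 0.0861 0.227 ]
book 0.95 [362. 267.] 1591 [0.3979 0.2301 0.0256] [0.4646 0.2929 0.031 ]
book 0.74 [287. 189.] 843 [ 0.4699 -0.0598  0.056 ] [0.5364 0.0178 0.1845]
book 0.67 [307. 125.] 1669 [ 0.2851 -0.2561  0.0357] [ 0.3731 -0.1688  0.0416]
brush_pot 0.57 [350. 330.] 1594 [0.5252 0.3468 0.0883] [0.5679 0.3853 0.219 ]
bottle 0.8 [242. 102.] 914 [ 0.4607 -0.3752  0.104 ] [ 0.4858 -0.3596  0.2025]
stone 0.84 [199. 124.] 635 [ 0.5984 -0.3857  0.0584] [ 0.6413 -0.3555  0.0742]
foot 0.6 [252. 213.] 963 [ 0.5987 -0.0123  0.0778] [0.6383 0.0717 0.2166]
top [ 0.3831 -0.0229  1.1977]
press 0.89 [262. 200.] 5961 [ 0.5597 -0.0403  0.0763] [0.6972 0.0867 0.2275]
platen 0.63 [270. 209.] 617 [ 0.5434 -0.0698  0.0778] [0.5779 0.065  0.1817]
knob 0.57 [234. 191.] 492 [0.5832 0.0248 0.1775] [0.6352 0.0825 0.2275]
lever 0.75 [229. 188.] 446 [0.5837 0.0321 0.1777] [0.6409 0.1097 0.2275]
book 0.91 [289. 122.] 1414 [ 0.8137 -0.1328  0.0292] [ 0.882  -0.0578  0.0374]
book 0.81 [168. 270.] 1489 [0.3912 0.2236 0.0266] [0.4667 0.2932 0.0334]
book 0.71 [347. 308.] 2846 [ 0.279  -0.2722  0.037 ] [ 0.3716 -0.1721  0.0447]
brush_pot 0.88 [116. 218.] 1137 [0.5296 0.3517 0.0852] [0.5882 0.4441 0.2195]
bottle 0.6 [393. 239.] 809 [ 0.4515 -0.3795  0.132 ] [ 0.4884 -0.3615  0.2055]
stone 0.93 [388. 192.] 909 [ 0.5889 -0.3982  0.0625] [ 0.6408 -0.3579  0.0772]
foot 0.86 [265. 212.] 743 [ 0.5459 -0.0574  0.0785] [0.6322 0.0581 0.2173]
```

View pics/scene0.png

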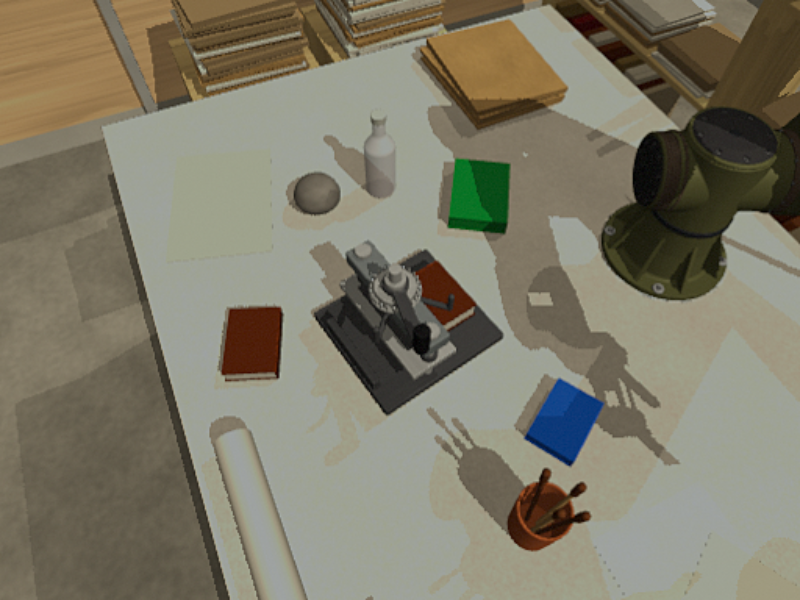

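View pics/top0.png

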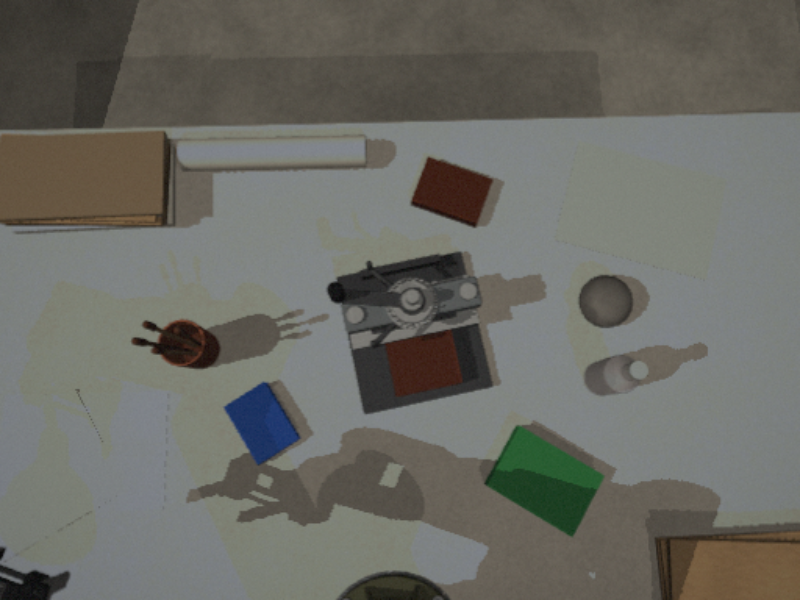

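The brown candidates are the book in the press (top frame px 272,233; scene 287,189) and a smaller brown one on the table behind it (top 289,122; scene 161,220). Blue and green books are excluded by colour. The press book is the larger, partly hidden by the plate. Next I'll fit the press pose and check with one crop.

```bash
cat > b.py <<'E'
from h import *
import sys
st=monitor.get_state();print(st["ee_rot"])
p=viewer.grab_frame("top")
H,W=p["depth"].shape
v,u=np.mgrid[:H,:W];X=pts(p,np.c_[u.ravel(),v.ravel()]).reshape(H,W,3)
col=p["color"].astype(int)
near=(np.abs(X[...,0]-.56)<.22)&(np.abs(X[...,1]+.03)<.2)
bed=near&(X[...,2]>.012)&(col.max(2)<110)
red=near&(col[...,2]>col[...,0]*2)&(col[...,2]>60)&(X[...,0]<.65)
bed=cv2.morphologyEx((bed&~red).astype(np.uint8),cv2.MORPH_OPEN,np.ones((3,3)))
w=X[(bed>0)&(np.abs(X[...,2]-.02)<.006)]
r=cv2.minAreaRect((w[:,:2]*1000).astype(np.float32));print("bed",r,np.median(w[:,2]))
b=X[red&(X[...,2]>.045)];b=b[np.abs(b[:,2]-np.median(b[:,2]))<.006]
rb=cv2.minAreaRect((b[:,:2]*1000).astype(np.float32));print("book",rb,np.median(b[:,2]),len(b));print(cv2.boxPoints(rb))
small=(np.abs(X[...,0]-.81)<.1)&(np.abs(X[...,1]+.13)<.12)&(col[...,2]>col[...,0]*2)&(X[...,2]>.015)
print("small",cv2.minAreaRect((X[small][:,:2]*1000).astype(np.float32)))
k=X[near&(X[...,2]>.205)&(X[...,1]>.03)];print("knob top",k.mean(0),len(k), np.ptp(k,axis=0))
s=X[near&(X[...,2]>.195)&(X[...,1]<.03)];print("screw",np.median(s,0),len(s))
x0,y0=205,145
cv2.imwrite("pics/crop.png",cv2.resize(p["color"][y0:y0+135,x0:x0+180],(800,600),interpolation=cv2.INTER_CUBIC))
E
python3 b.py
```

```text
[[-0.9339  0.3576  0.    ]
 [ 0.3576  0.9339 -0.    ]
 [-0.     -0.     -1.    ]]
bed ((596.5753173828125, -69.91131591796875), (344.1927490234375, 290.03857421875), 10.213796615600586) 0.0210395644243222
book ((488.0651550292969, -67.57621002197266), (93.88933563232422, 117.87128448486328), 10.230877876281738) 0.057010066986997066 1274
[[ 431.399   -17.9157]
 [ 452.3348 -133.9129]
 [ 544.7313 -117.2367]
 [ 523.7955   -1.2395]]
small ((818.2322998046875, -132.3651123046875), (129.38720703125, 94.99311065673828), 68.17459106445312)
knob top [0.5878 0.0711 0.2218] 98 [0.0252 0.0235 0.0223]
screw [ 0.5762 -0.0474  0.2129] 63
```

View pics/crop.png

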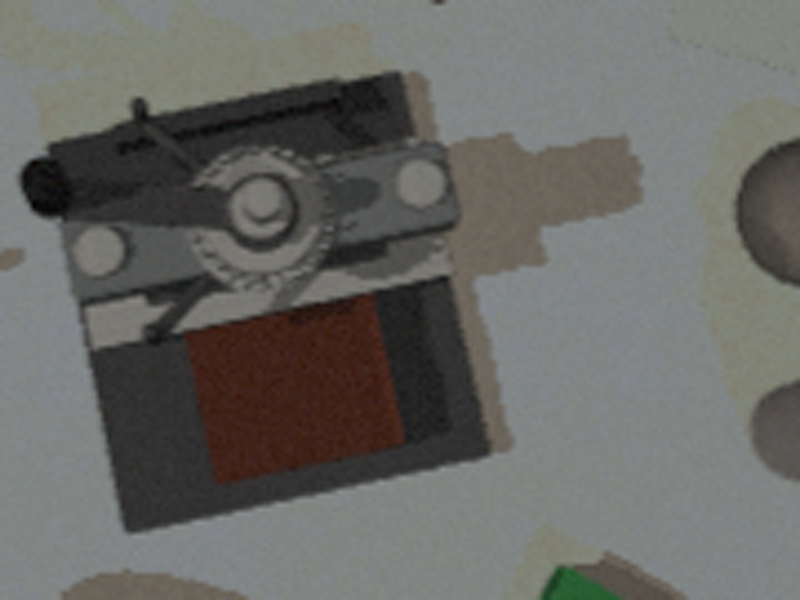

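The crop confirms that the press holds the larger brown book, 118 mm wide (crop 300,390). The other is only 95 x 129 mm. A thin rod with ball ends sticks out to the front near crop (155,335), so I need its height before coming close.

```bash
cat > c.py <<'E'
from h import *
p=viewer.grab_frame("top")
c=np.array([[128,530],[490,455],[402,72],[50,140]])*.225+[205,145]-.4
w=pts(p,c,z=.02);print(w[:,:2])
for i in range(4):
    d=w[(i+1)%4]-w[i];print(np.linalg.norm(d),np.degrees(np.arctan2(d[1],d[0])))
psi=np.mean([np.arctan2(*(w[3]-w[0])[[1,0]]),np.arctan2(*(w[2]-w[1])[[1,0]])]+[np.arctan2(*(w[i]-w[j])[[1,0]])-np.pi/2 for i,j in((0,1),(3,2))])
R=np.array([[np.cos(psi),-np.sin(psi)],[np.sin(psi),np.cos(psi)]])
O=w[:,:2].mean(0)-R@[-.027,0];print("psi",np.degrees(psi),"O",O)
for n,q in dict(nearedge=[.4419,-.0759],screw=[.5762,-.0474],knob=[.5878,.0711]).items():print(n,R.T@(np.array(q)-O))
v,u=np.mgrid[150:275,205:345];X=pts(p,np.c_[u.ravel(),v.ravel()]);Q=(X[:,:2]-O)@R
for x0 in range(-70,100,10):
    m=(np.abs(Q[:,0]*1e3-x0-5)<5)
    print(x0,[ (round(1e3*np.nanmax(X[m&(np.abs(Q[:,1]*1e3-y)<=10),2])) if (m&(np.abs(Q[:,1]*1e3-y)<=10)).any() else 0) for y in range(-110,150,20)])
E
python3 c.py
```

```text
[[ 0.4044  0.0401]
 [ 0.4453 -0.1919]
 [ 0.6992 -0.1465]
 [ 0.6591  0.087 ]]
0.23559923407138572 -80.0002774262447
0.2579086078770316 10.132441968831287
0.23696261231906132 99.73871144087535
0.25899480014741405 -169.56704303700613
psi 10.075958236613953 O [ 0.5786 -0.0481]
nearedge [-0.1394 -0.0035]
screw [-0.0022  0.0011]
knob [0.0299 0.1157]
-70 [27, 24, 58, 63, 61, 60, 60, 61, 62, 180, 27, 26, 6]
-60 [28, 26, 57, 61, 60, 62, 61, 61, 64, 185, 26, 27, 5]
-50 [80, 84, 84, 80, 84, 167, 168, 83, 155, 154, 81, 81, 15]
-40 [80, 83, 82, 82, 169, 169, 172, 166, 155, 82, 82, 83, 18]
-30 [154, 153, 155, 154, 168, 178, 178, 169, 154, 156, 156, 155, 7]
-20 [159, 161, 155, 156, 169, 190, 219, 178, 155, 154, 163, 161, 19]
-10 [161, 163, 153, 156, 179, 216, 216, 181, 166, 155, 164, 165, 7]
0 [162, 161, 155, 168, 170, 215, 216, 181, 180, 179, 162, 165, 5]
10 [159, 164, 155, 155, 170, 192, 191, 182, 181, 181, 181, 219, 4]
20 [152, 152, 153, 154, 170, 177, 179, 178, 181, 181, 182, 228, 225]
30 [0, 78, 79, 81, 168, 169, 171, 168, 0, 177, 180, 227, 228]
40 [80, 81, 80, 80, 0, 156, 165, 154, 153, 0, 0, 225, 224]
50 [24, 23, 24, 24, 0, 0, 0, 150, 154, 0, 0, 0, 6]
60 [26, 25, 28, 25, 25, 0, 27, 26, 186, 182, 23, 0, 0]
70 [25, 25, 25, 26, 24, 26, 27, 24, 186, 149, 26, 25, 0]
80 [25, 27, 55, 56, 54, 55, 54, 57, 54, 55, 26, 23, 0]
90 [27, 24, 55, 55, 55, 54, 54, 55, 55, 57, 24, 23, 22]
```

Call:
jog_arm([
  [[0, 0, 0], [0, 0, -7.75], 0],
  [[0, 0, 0], [0, 0, -7.75], 0],
  [[0, 0, 0], [0, 0, -7.75], 0],
  [[0, 0, 0], [0, 0, -7.75], 0],
  [[-7.5, -45, 0], [0, 0, 0], 0],
  [[-7.5, -45, 0], [0, 0, 0], 0],
  [[-7.5, -45, 0], [0, 0, 0], 0],
  [[-7.5, -45, 0], [0, 0, 0], 0],
  [[-7.5, -45, 0], [0, 0, 0], 0],
  [[-7.5, -45, 0], [0, 0, 0], 0],
])

```text
time_s: 2.1
position: [0.2883, 0.2539, 0.2056]
ee_rot: [[-0.985, -0.175, 0.001], [-0.175, 0.985, 0.0], [-0.001, 0.0, -1.0]]
ft_force: [1.2, 0.7, 0.7]
grip_width: 0.0475
gripper_force: 0.0
```

Call:
jog_arm([
  [[-7.5, -44, 0], [0, 0, 0], 0],
  [[-7.5, -44, 0], [0, 0, 0], 0],
  [[-7.5, -44, 0], [0, 0, 0], 0],
  [[-7.5, -44, 0], [0, 0, 0], 0],
  [[-7.5, -44, 0], [0, 0, 0], 0],
  [[-7.5, -44, 0], [0, 0, 0], 0],
  [[-7.5, -44, 0], [0, 0, 0], 0],
  [[-7.5, -44, 0], [0, 0, 0], 0],
  [[0, 0, 0], [0, -5, 0], 0],
  [[0, 0, 0], [0, -5, 0], 0],
])

```text
time_s: 3.1
position: [0.4089, -0.0816, 0.205]
ee_rot: [[-0.97, -0.172, 0.173], [-0.17, 0.985, 0.031], [-0.176, 0.0, -0.984]]
ft_force: [-0.0, -0.3, 0.1]
grip_width: 0.0472
gripper_force: 0.0
```

Call:
jog_arm([
  [[0, 0, 0], [0, -5, 0], 0],
  [[0, 0, 0], [0, -5, 0], 0],
  [[0, 0, 0], [0, -5, 0], 0],
  [[0, 0, 0], [0, 0, 0], 0],
  [[0, 0, 0], [0, 0, 0], 0],
  [[0, 0, 0], [0, 0, 0], 0],
  [[0, 0, 0], [0, 0, 0], 0],
  [[0, 0, 0], [0, 0, 0], 0],
  [[0, 0, 0], [0, 0, 0], 0],
  [[0, 0, 0], [0, 0, 0], 0],
])

```text
time_s: 4.1
position: [0.4086, -0.0805, 0.2054]
ee_rot: [[-0.893, -0.175, 0.416], [-0.158, 0.985, 0.074], [-0.422, 0.0, -0.906]]
ft_force: [-0.6, 0.9, -0.1]
grip_width: 0.0468
gripper_force: 0.0
```

Call:
jog_arm([
  [[11.75, 0, 25.2], [0, 0, 0], 0],
  [[11.75, 0, 25.2], [0, 0, 0], 0],
  [[11.75, 0, 25.2], [0, 0, 0], 0],
  [[11.75, 0, 25.2], [0, 0, 0], 0],
  [[11.75, 0, 25.2], [0, 0, 0], 0],
  [[11.75, 0, 25.2], [0, 0, 0], 0],
  [[-4.5, 0, 2.1], [0, 0, 0], 0],
  [[-4.5, 0, 2.1], [0, 0, 0], 0],
  [[-4.5, 0, 2.1], [0, 0, 0], 0],
  [[0, 0, 0], [0, 0, 0], 0],
])

```text
time_s: 5.1
position: [0.4285, -0.0696, 0.0473]
ee_rot: [[-0.899, -0.164, 0.405], [-0.153, 0.986, 0.058], [-0.409, -0.01, -0.912]]
ft_force: [-0.8, -0.6, -1.2]
grip_width: 0.047
gripper_force: 0.0
```

```bash
cat > s.py <<'E'
from h import *
st=monitor.get_state();psi=np.radians(10.08);R=np.array([[np.cos(psi),-np.sin(psi)],[np.sin(psi),np.cos(psi)]]);O=np.array([.5776,-.0475])
P=np.array(st["position"]);print(st["time_s"],P,"press",(P[:2]-O)@R,st["joint_pos"],st["ft_force"])
print(np.array(st["ee_rot"]))
E
python3 s.py
```

```text
5.1 [ 0.4285 -0.0696  0.0473] press [-0.1507  0.0044] [ -21.3429    6.0506  129.6531   27.8145   25.5907 -144.1267] [-0.842  -0.6339 -1.2314]
[[-0.8994 -0.1636  0.4053]
 [-0.1533  0.9865  0.058 ]
 [-0.4093 -0.0099 -0.9123]]
```

Call:
jog_arm([
  [[5, 0, -1.7], [0, 1, 0], 0],
  [[5, -2, -1.7], [0, 2, 0], 0],
  [[0, -2, 0], [0, 2, 0], 0],
  [[0, -2, 0], [0, 0, 0], 0],
  [[0, -2, 0], [0, 0, 0], 0],
  [[1.5, 0, 4.2], [0, 0, 0], 0],
  [[1.5, 0, 4.2], [0, 0, 0], 0],
  [[0, 0, 0], [0, 0, 0], 0],
  [[0, 0, 0], [0, 0, 0], 0],
  [[0, 0, 0], [0, 0, 0], 0],
])

```text
time_s: 6.1
position: [0.4182, -0.079, 0.0364]
ee_rot: [[-0.932, -0.163, 0.323], [-0.157, 0.987, 0.045], [-0.326, -0.009, -0.945]]
ft_force: [-0.1, -0.0, 1.2]
grip_width: 0.047
gripper_force: 0.0
```

```bash
python3 s.py
```

```text
6.1 [ 0.4182 -0.079   0.0364] press [-0.1624 -0.0031] [ -21.5348    7.8886  127.8816   19.4226   28.8816 -136.8167] [-0.122  -0.0424  1.2329]
[[-0.932  -0.1633  0.3235]
 [-0.1573  0.9865  0.045 ]
 [-0.3265 -0.0089 -0.9452]]
```

Call:
jog_arm([
  [[-7.6, 0, 2.6], [0, 0, -0.7], 0],
  [[-7.6, 0, 2.6], [0, 0, 0], 0],
  [[-5.7, 0, 1.95], [0, 0, 0], 0],
  [[-5.7, 0, 1.95], [0, 0, 0], 0],
  [[-5.7, 0, 1.95], [0, 0, 0], 0],
  [[-5.7, 0, 1.95], [0, 0, 0], 0],
  [[-5.7, 0, 1.95], [0, 0, 0], 0],
  [[-5.7, 0, 1.95], [0, 0, 0], 0],
  [[0, 0, 0], [0, 0, 0], 0],
  [[0, 0, 0], [0, 0, 0], 0],
])

```text
time_s: 7.1
position: [0.4699, -0.07, 0.0366]
ee_rot: [[-0.93, -0.175, 0.324], [-0.169, 0.985, 0.045], [-0.327, -0.013, -0.945]]
ft_force: [0.2, -0.5, -0.3]
grip_width: 0.0471
gripper_force: 0.0
```

```bash
python3 s.py
```

```text
7.1 [ 0.4699 -0.07    0.0366] press [-0.11   -0.0033] [ -17.4947   13.2774  121.005    16.5967   29.389  -131.0068] [ 0.2296 -0.5239 -0.2854]
[[-0.9298 -0.1747  0.3239]
 [-0.1693  0.9845  0.0449]
 [-0.3267 -0.0131 -0.945 ]]
```

Call:
jog_arm([
  [[-2.84, 0, 0.98], [0, 0, 0], 0],
  [[-2.84, 0, 0.98], [0, 0, 0], 0],
  [[-2.84, 0, 0.98], [0, 0, 0], 0],
  [[-2.84, 0, 0.98], [0, 0, 0], 0],
  [[-1.9, 0, 0.65], [0, 0, 0], 0],
  [[-1.9, 0, 0.65], [0, 0, 0], 0],
  [[0, 0, 0], [0, 0, 0], 0],
  [[0, 0, 0], [0, 0, 0], 0],
  [[0, 0, 0], [0, 0, 0], 0],
  [[0, 0, 0], [0, 0, 0], 0],
])

```text
time_s: 8.1
position: [0.4855, -0.0672, 0.0367]
ee_rot: [[-0.93, -0.175, 0.324], [-0.169, 0.985, 0.045], [-0.327, -0.013, -0.945]]
ft_force: [-0.5, -0.0, 0.3]
grip_width: 0.0472
gripper_force: 0.2
```

```bash
python3 s.py; cat > d.py <<'E'
from h import *
import sys
p=viewer.grab_frame("scene");cv2.imwrite("pics/%s.png"%sys.argv[1],cv2.resize(p["color"][130:280,180:380],(800,600),interpolation=cv2.INTER_CUBIC))
E
python3 d.py push1
```

```text
8.1 [ 0.4855 -0.0672  0.0367] press [-0.0941 -0.0033] [ -16.4522   14.8667  118.8372   15.7573   29.7392 -129.2073] [-0.5093 -0.0099  0.3366]
[[-0.9299 -0.1746  0.3238]
 [-0.1692  0.9846  0.0448]
 [-0.3266 -0.0131 -0.9451]]
```

View pics/push1.png

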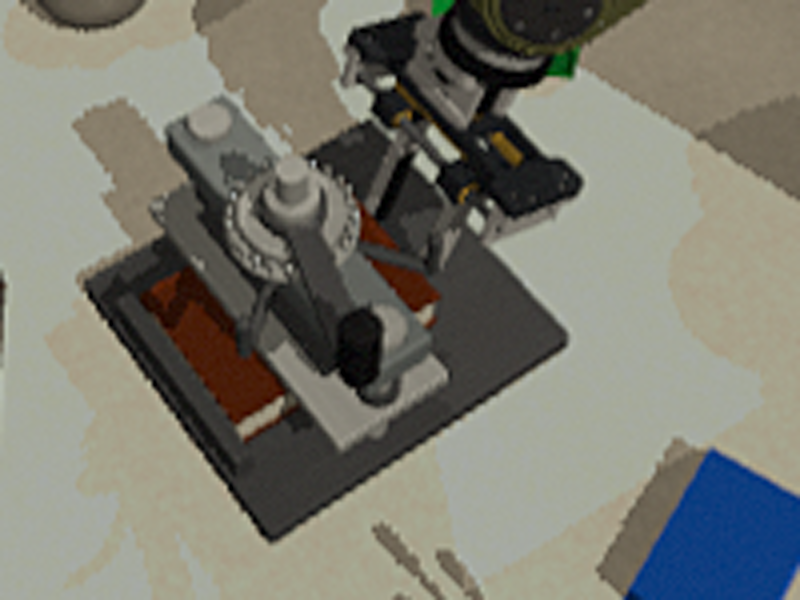

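The picture shows the book's far end coming out behind the plate (crop 240,440), a few mm short of the stop, with the gripper clear of the lever stop pin. I'll keep going until the force rises.

Call:
jog_arm([
  [[-0.95, 0, 0.33], [0, 0, 0], 0],
  [[-0.95, 0, 0.33], [0, 0, 0], 0],
  [[-0.95, 0, 0.33], [0, 0, 0], 0],
  [[-0.95, 0, 0.33], [0, 0, 0], 0],
  [[-0.95, 0, 0.33], [0, 0, 0], 0],
  [[0, 0, 0], [0, 0, 0], 0],
  [[0, 0, 0], [0, 0, 0], 0],
  [[0, 0, 0], [0, 0, 0], 0],
  [[0, 0, 0], [0, 0, 0], 0],
  [[0, 0, 0], [0, 0, 0], 0],
])

```text
time_s: 9.15
position: [0.4871, -0.0664, 0.0356]
ee_rot: [[-0.932, -0.176, 0.317], [-0.17, 0.984, 0.046], [-0.32, -0.011, -0.947]]
ft_force: [-37.4, -9.9, 25.0]
grip_width: 0.0469
gripper_force: 19.5
```

Call:
jog_arm([
  [[4, 0, -1.4], [0, 0, 0], 0],
  [[8, 0, -2.8], [0, 0, 0], 0],
  [[12, 0, -4], [0, 0, 0], 0],
  [[12, 0, -4], [0, 0, 0], 0],
  [[-12, 0, -35.5], [0, 0, 0], 0],
  [[-12, 0, -35.5], [0, 0, 0], 0],
  [[-12, 0, -35.5], [0, 0, 0], 0],
  [[-12, 0, -35.5], [0, 0, 0], 0],
  [[-12, 0, -35.5], [0, 0, 0], 0],
  [[-12, 0, -35.5], [0, 0, 0], 0],
])

```text
time_s: 10.15
position: [0.45, -0.0703, 0.2627]
ee_rot: [[-0.93, -0.175, 0.324], [-0.169, 0.985, 0.045], [-0.327, -0.013, -0.945]]
ft_force: [0.5, 0.7, -0.6]
grip_width: 0.047
gripper_force: 0.0
```

Call:
jog_arm([
  [[0, 0, 0], [0, 6.5, 0], 0],
  [[0, 0, 0], [0, 6.5, 0], 0],
  [[0, 0, 0], [0, 5.7, 0], 0],
  [[0, 0, 0], [0, 0, 8.3], 0],
  [[0, 0, 0], [0, 0, 8.3], 0],
  [[0, 0, 0], [0, 0, 8.3], 0],
  [[0, 0, 0], [0, 0, 8.3], 0],
  [[0, 0, 0], [0, 0, 8.3], 0],
  [[0, 0, 0], [0, 0, 8.3], 0],
  [[0, 0, 0], [0, 0, 0], 0],
])

```text
time_s: 11.15
position: [0.4504, -0.0704, 0.261]
ee_rot: [[-0.767, 0.641, 0.008], [0.641, 0.768, -0.011], [-0.013, -0.003, -1.0]]
ft_force: [-0.2, 0.2, -0.4]
grip_width: 0.0467
gripper_force: 0.0
```

```bash
python3 s.py; cat > e.py <<'E'
from h import *
psi=np.radians(10.08);R=np.array([[np.cos(psi),-np.sin(psi)],[np.sin(psi),np.cos(psi)]]);O=np.array([.5776,-.0475])
for c in("scene","top"):
    p=viewer.grab_frame(c);H,W=p["depth"].shape
    v,u=np.mgrid[:H,:W];X=pts(p,np.c_[u.ravel(),v.ravel()]).reshape(H,W,3)
    Q=np.dstack([(X[...,:2]-O)@R,X[...,2]]);col=p["color"].astype(int)
    red=(col[...,2]>col[...,0]*2)&(col[...,2]>45)&(np.abs(Q[...,0])<.15)&(np.abs(Q[...,1])<.09)&(np.abs(Q[...,2]-.056)<.008)
    q=Q[red]
    f=q[q[:,0]<-.03];b=q[q[:,0]>.03]
    for n,a in(("front",f),("back",b)):
        if len(a)>20:print(c,n,len(a),np.percentile(a,[1,99],axis=0).round(4).tolist(),cv2.minAreaRect((a[:,:2]*1000).astype(np.float32)))
    k=Q[(Q[...,2]>.205)&(Q[...,1]>.07)&(Q[...,1]<.16)&(np.abs(Q[...,0])<.1)]
    if len(k): print(c,"knob",len(k),k[:,:2].min(0),k[:,:2].max(0),np.median(k,0),"world",O+R@np.median(k,0)[:2])
    pl=Q[(Q[...,2]>.068)&(Q[...,2]<.092)&(np.abs(np.abs(Q[...,0])-.037)<.006)&(np.abs(Q[...,1])<.11)]
    print(c,"platen top",len(pl),np.median(pl[:,2]),"book top",np.median(q[:,2]) if len(q) else None)
E
python3 e.py
```

```text
11.15 [ 0.4504 -0.0704  0.261 ] press [-0.1292 -0.0003] [-13.179    2.2919  97.1133  -0.5223  79.9978 -63.2234] [-0.2102  0.2181 -0.389 ]
[[-0.7675  0.641   0.0081]
 [ 0.6409  0.7675 -0.0111]
 [-0.0133 -0.0033 -0.9999]]
scene front 143 [[-0.0857, -0.0309, 0.0525], [-0.0628, 0.0574, 0.0605]] ((-73.93281555175781, 10.912506103515625), (94.14147186279297, 23.433216094970703), 87.87845611572266)
scene back 425 [[0.0456, -0.0621, 0.053], [0.0837, 0.0566, 0.06]] ((64.2377700805664, 1.7602005004882812), (39.59044647216797, 133.30252075195312), 0.07998679578304291)
scene knob 246 [-0.0987  0.0701] [0.0451 0.1296] [-0.0737  0.0824  0.3588] world [0.4906 0.0208]
scene platen top 319 0.07734954204602928 book top 0.056363650489689165
top back 225 [[0.0514, -0.0621, 0.0525], [0.0843, 0.0542, 0.0616]] ((68.09656524658203, -4.2117156982421875), (33.46628189086914, 118.19503021240234), 1.0727639198303223)
top knob 150 [-0.0988  0.0702] [0.0446 0.1273] [0.0247 0.1091 0.2251] world [0.5828 0.0642]
top platen top 144 0.07831397572857046 book top 0.05719927026972349
```

Call:
jog_arm([
  [[0, 0, 0], [0, 0, 8], -0.3],
  [[0, 0, 0], [0, 0, 8], -0.3],
  [[0, 0, 0], [0, 0, 8], -0.3],
  [[0, 0, 0], [0, 0, 8], -0.3],
  [[0, 0, 0], [0, 0, 8], -0.3],
  [[0, 0, 0], [0, 0, 8], -0.3],
  [[0, 0, 0], [0, 0, 8], -0.3],
  [[31, 24.5, 0], [0, 0, 0], -0.3],
  [[31, 24.5, 0], [0, 0, 0], -0.3],
  [[31, 24.5, 0], [0, 0, 0], -0.3],
])

```text
time_s: 12.25
position: [0.5341, 0.0159, 0.2609]
ee_rot: [[0.096, 0.995, 0.009], [0.995, -0.096, -0.012], [-0.011, 0.01, -1.0]]
ft_force: [0.8, 0.1, 0.3]
grip_width: 0.0608
gripper_force: 0.0
```

Call:
jog_arm([
  [[31, 24.8, 0], [0, 0, 0], -0.3],
  [[31, 24.8, 0], [0, 0, 0], -0.3],
  [[0, 0, 0], [0, 0, 0], -0.3],
  [[0, 0, 0], [0, 0, 0], -0.3],
  [[0, 0, 0], [0, 0, 0], -0.3],
  [[0, 0, 0], [0, 0, 0], -0.3],
  [[0, 0, 0], [0, 0, 0], -0.3],
  [[0, 0, 0], [0, 0, 0], -0.3],
  [[0, 0, 0], [0, 0, 0], -0.3],
  [[0, 0, 0], [0, 0, 0], -0.3],
])

```text
time_s: 13.25
position: [0.589, 0.0715, 0.2607]
ee_rot: [[0.1, 0.995, 0.008], [0.995, -0.1, -0.012], [-0.011, 0.009, -1.0]]
ft_force: [-0.1, 0.7, -1.6]
grip_width: 0.0607
gripper_force: 0.0
```

```bash
python3 s.py; python3 - <<'E'
from h import *
st=monitor.get_state();p=viewer.grab_frame("wrist")
for d in spotter.masks_of(p,"knob")[:2]: print(d["conf"],d["uv"],np.median(maskpts(p,d["pixels"],st),0))
H,W=p["depth"].shape;v,u=np.mgrid[:H,:W];X=pts(p,np.c_[u.ravel(),v.ravel()],st);X=X[~np.isnan(X[:,0])]
k=X[(X[:,2]>.21)&(X[:,2]<.235)&(np.hypot(X[:,0]-.588,X[:,1]-.0715)<.035)]
print(len(k),k.min(0),k.max(0),(k.min(0)+k.max(0))/2)
cv2.imwrite("pics/w1.png",p["color"])
E
```

```text
13.25 [0.589  0.0715 0.2607] press [0.032  0.1152] [ 3.7036 20.6273 75.304  -0.7015 83.6391  9.5187] [-0.0757  0.7426 -1.6346]
[[ 0.1001  0.9949  0.0083]
 [ 0.9949 -0.1    -0.0117]
 [-0.0108  0.0094 -0.9999]]
0.56 [255.2, 227.7] [0.5871 0.0429 0.1774]
1009 [0.577  0.0604 0.2103] [0.6022 0.0852 0.2254] [0.5896 0.0728 0.2179]
```

View pics/w1.png

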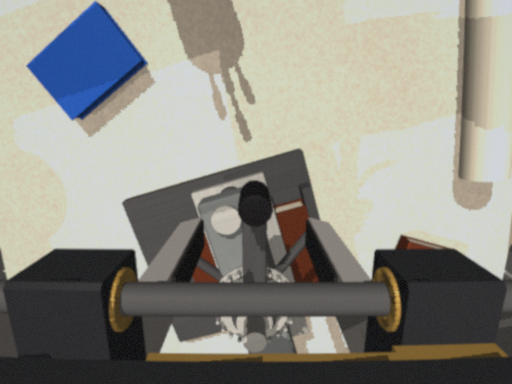

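The wrist view shows the knob (256,203) midway between the open fingers, with the depth reading within 1.5 mm of the TCP. I'll lower and cage it.

Call:
jog_arm([
  [[1, 0.5, 19], [0, 0, 0], -0.3],
  [[0, 0, 19], [0, 0, 0], -0.3],
  [[0, 0, 19], [0, 0, 0], -0.3],
  [[0, 0, 19], [0, 0, 0], -0.3],
  [[0, 0, 0], [0, 0, 0], 0.3],
  [[0, 0, 0], [0, 0, 0], 0.36],
  [[0, 0, 0], [0, 0, 0], 0.36],
  [[0, 0, 0], [0, 0, 0], 0.36],
  [[0, 0, 0], [0, 0, 0], 0.36],
  [[0, 0, 0], [0, 0, 0], 0.36],
], squeeze=30)

```text
time_s: 14.35
position: [0.5903, 0.0717, 0.185]
ee_rot: [[0.1, 0.995, 0.009], [0.995, -0.1, -0.012], [-0.011, 0.01, -1.0]]
ft_force: [0.9, -0.2, -0.6]
grip_width: 0.0301
gripper_force: 0.0
```

Call:
jog_arm([
  [[-0.77, -13.58, 0], [0, 0, -6.5], 0.36],
  [[-0.77, -13.58, 0], [0, 0, -6.5], 0.36],
  [[-0.77, -13.58, 0], [0, 0, -6.5], 0.36],
  [[-0.77, -13.58, 0], [0, 0, -6.5], 0.36],
  [[-0.77, -13.58, 0], [0, 0, -6.5], 0.36],
  [[-0.77, -13.58, 0], [0, 0, -6.5], 0.36],
  [[0, 0, 0], [0, 0, 0], 0.36],
  [[0, 0, 0], [0, 0, 0], 0.36],
  [[0, 0, 0], [0, 0, 0], 0.36],
  [[0, 0, 0], [0, 0, 0], 0.36],
])

```text
time_s: 15.35
position: [0.5127, 0.0528, 0.1841]
ee_rot: [[-0.547, 0.837, 0.008], [0.837, 0.547, -0.012], [-0.014, 0.0, -1.0]]
ft_force: [-1.3, 0.2, -0.4]
grip_width: 0.0299
gripper_force: 0.0
```

```bash
python3 s.py; python3 d.py back1
```

```text
15.35 [0.5127 0.0528 0.1841] press [-0.0463  0.1101] [  2.1671  13.6407  94.5769  -0.7243  71.3516 -30.7851] [-1.3485  0.1811 -0.39  ]
[[-0.5472  0.8369  0.008 ]
 [ 0.8369  0.5473 -0.0117]
 [-0.0142  0.0003 -0.9999]]
```

View pics/back1.png

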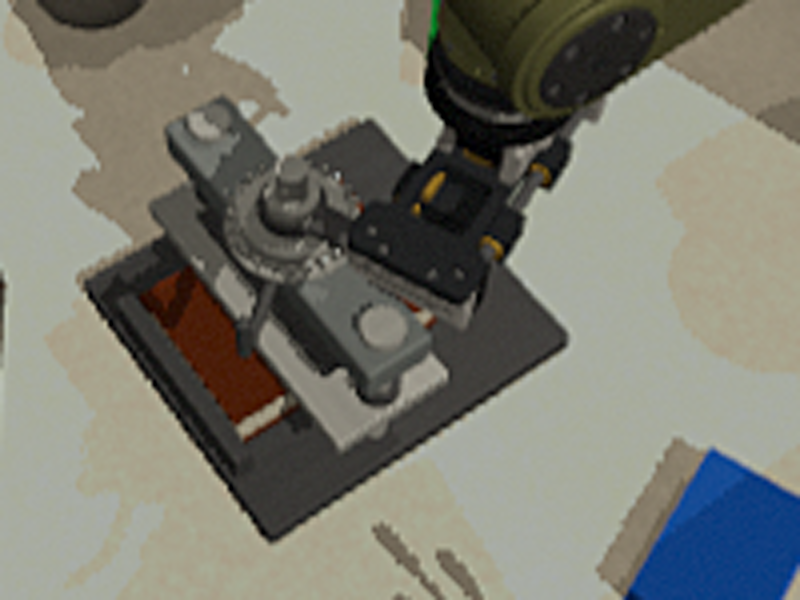

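The crop shows the lever swung to the front side with the gripper on the knob, and the book still home. Now the first driving stroke.

Call:
jog_arm([
  [[-0.72, 13.15, 0], [0, 0, 6.3], 0.36],
  [[-0.72, 13.15, 0], [0, 0, 6.3], 0.36],
  [[-0.72, 13.15, 0], [0, 0, 6.3], 0.36],
  [[-0.72, 13.15, 0], [0, 0, 6.3], 0.36],
  [[-0.72, 13.15, 0], [0, 0, 6.3], 0.36],
  [[-0.72, 13.15, 0], [0, 0, 6.3], 0.36],
  [[-0.72, 13.15, 0], [0, 0, 6.3], 0.36],
  [[-0.72, 13.15, 0], [0, 0, 6.3], 0.36],
  [[-0.72, 13.15, 0], [0, 0, 6.3], 0.36],
  [[-0.72, 13.15, 0], [0, 0, 6.3], 0.36],
])

```text
time_s: 16.4
position: [0.6375, 0.0567, 0.1843]
ee_rot: [[0.5, 0.866, 0.005], [0.866, -0.5, -0.012], [-0.007, 0.01, -1.0]]
ft_force: [-4.5, -0.3, -0.6]
grip_width: 0.0304
gripper_force: 2.0
```

```bash
python3 s.py; cat > f.py <<'E'
from h import *
psi=np.radians(10.08);R=np.array([[np.cos(psi),-np.sin(psi)],[np.sin(psi),np.cos(psi)]]);O=np.array([.5776,-.0475])
for c in("scene","top"):
    p=viewer.grab_frame(c);H,W=p["depth"].shape
    v,u=np.mgrid[:H,:W];X=pts(p,np.c_[u.ravel(),v.ravel()]);Q=np.c_[(X[:,:2]-O)@R,X[:,2]]
    def z(a,b,c0,d,lo,hi):
        m=(Q[:,0]>a)&(Q[:,0]<b)&(Q[:,1]>c0)&(Q[:,1]<d)&(Q[:,2]>lo)&(Q[:,2]<hi);return (m.sum(),np.mean(Q[m,2])*1e3 if m.any() else 0)
    print(c,"platen +x",z(.030,.043,-.11,.11,.06,.095),"-x",z(-.043,-.030,-.11,.11,.06,.095),"book back",z(.055,.08,-.05,.05,.05,.062),"screw top",z(-.008,.008,-.008,.008,.19,.225),"beam",z(-.02,.02,-.11,-.05,.145,.16))
E
python3 f.py
```

```text
16.4 [0.6375 0.0567 0.1843] press [0.0772 0.0921] [ 2.0878 29.5589 72.7395 -0.6902 77.416  32.258 ] [-4.4674 -0.3088 -0.6448]
[[ 0.5003  0.8658  0.0054]
 [ 0.8658 -0.5003 -0.0116]
 [-0.0073  0.0105 -0.9999]]
scene platen +x (np.int64(121), np.float64(71.91484821817318)) -x (np.int64(22), np.float64(72.06086236354805)) book back (np.int64(216), np.float64(56.177061790230155)) screw top (np.int64(0), 0) beam (np.int64(14), np.float64(150.41044232456983))
top platen +x (np.int64(22), np.float64(74.2382615392345)) -x (np.int64(268), np.float64(73.24657356527766)) book back (np.int64(182), np.float64(57.17923555312608)) screw top (np.int64(42), np.float64(207.72511284336417)) beam (np.int64(317), np.float64(152.70570570309164))
```

Call:
jog_arm([
  [[-0.72, -13.15, 0], [0, 0, -6.3], 0.36],
  [[-0.72, -13.15, 0], [0, 0, -6.3], 0.36],
  [[-0.72, -13.15, 0], [0, 0, -6.3], 0.36],
  [[-0.72, -13.15, 0], [0, 0, -6.3], 0.36],
  [[-0.72, -13.15, 0], [0, 0, -6.3], 0.36],
  [[-0.72, -13.15, 0], [0, 0, -6.3], 0.36],
  [[-0.72, -13.15, 0], [0, 0, -6.3], 0.36],
  [[-0.72, -13.15, 0], [0, 0, -6.3], 0.36],
  [[-0.72, -13.15, 0], [0, 0, -6.3], 0.36],
  [[-0.82, -14, 0], [0, 0, -6.7], 0.36],
])

```text
time_s: 17.5
position: [0.5112, 0.0525, 0.1844]
ee_rot: [[-0.561, 0.828, 0.009], [0.828, 0.561, -0.012], [-0.015, 0.001, -1.0]]
ft_force: [-0.2, 0.5, -0.7]
grip_width: 0.0304
gripper_force: 0.1
```

```bash
python3 s.py; python3 f.py
```

```text
17.5 [0.5112 0.0525 0.1844] press [-0.0479  0.1101] [  2.1367  13.37    94.8669  -0.7201  71.2478 -31.7711] [-0.1516  0.5245 -0.6767]
[[-0.5611  0.8277  0.0095]
 [ 0.8276  0.5612 -0.0116]
 [-0.0149  0.0013 -0.9999]]
scene platen +x (np.int64(335), np.float64(72.42039176612899)) -x (np.int64(23), np.float64(72.70607894801682)) book back (np.int64(301), np.float64(56.19402764254156)) screw top (np.int64(43), np.float64(206.3466307750065)) beam (np.int64(277), np.float64(152.27991928740752))
top platen +x (np.int64(27), np.float64(73.08960152579819)) -x (np.int64(274), np.float64(73.75949466921165)) book back (np.int64(210), np.float64(56.80526791205301)) screw top (np.int64(44), np.float64(208.1308088506419)) beam (np.int64(307), np.float64(152.21041859610887))
```

Call:
jog_arm([
  [[-0.75, 13.35, 0], [0, 0, 6.4], 0.36],
  [[-0.75, 13.35, 0], [0, 0, 6.4], 0.36],
  [[-0.75, 13.35, 0], [0, 0, 6.4], 0.36],
  [[-0.75, 13.35, 0], [0, 0, 6.4], 0.36],
  [[-0.75, 13.35, 0], [0, 0, 6.4], 0.36],
  [[-0.75, 13.35, 0], [0, 0, 6.4], 0.36],
  [[-0.75, 13.35, 0], [0, 0, 6.4], 0.36],
  [[-0.75, 13.35, 0], [0, 0, 6.4], 0.36],
  [[-0.75, 13.35, 0], [0, 0, 6.4], 0.36],
  [[-0.72, 12.95, 0], [0, 0, 6.2], 0.36],
])

```text
time_s: 18.6
position: [0.638, 0.0567, 0.1845]
ee_rot: [[0.507, 0.862, 0.005], [0.862, -0.507, -0.011], [-0.007, 0.01, -1.0]]
ft_force: [-7.6, -0.2, 1.4]
grip_width: 0.0301
gripper_force: 3.5
```

```bash
python3 s.py; python3 f.py
```

```text
18.6 [0.638  0.0567 0.1845] press [0.0777 0.092 ] [ 2.0834 29.6298 72.6081 -0.6847 77.4878 32.715 ] [-7.6059 -0.2378  1.3823]
[[ 0.5073  0.8617  0.0052]
 [ 0.8617 -0.5073 -0.0115]
 [-0.0072  0.0103 -0.9999]]
scene platen +x (np.int64(122), np.float64(70.16323374328438)) -x (np.int64(27), np.float64(70.12379154120369)) book back (np.int64(218), np.float64(56.3361342551543)) screw top (np.int64(0), 0) beam (np.int64(12), np.float64(150.19215040538407))
top platen +x (np.int64(16), np.float64(70.86568483948987)) -x (np.int64(266), np.float64(71.13737222201891)) book back (np.int64(182), np.float64(57.056647895457)) screw top (np.int64(41), np.float64(203.0592357510172)) beam (np.int64(321), np.float64(152.6340222585464))
```

The plate now rests on the book (plate top about 14 mm above the book's top) and the springs are squeezed about 3 mm. A short extra stroke should bring them to about halfway.

Call:
jog_arm([
  [[-0.72, -13.15, 0], [0, 0, -6.3], 0.36],
  [[-0.72, -13.15, 0], [0, 0, -6.3], 0.36],
  [[-0.72, -13.15, 0], [0, 0, -6.3], 0.36],
  [[0, 0, 0], [0, 0, 0], 0.36],
  [[-0.72, 13.15, 0], [0, 0, 6.3], 0.36],
  [[-0.72, 13.15, 0], [0, 0, 6.3], 0.36],
  [[-0.72, 13.15, 0], [0, 0, 6.3], 0.36],
  [[0, 0, 0], [0, 0, 0], 0.36],
  [[0, 0, 0], [0, 0, 0], 0.36],
  [[0, 0, 0], [0, 0, 0], 0.36],
])

```text
time_s: 19.7
position: [0.6381, 0.0564, 0.1851]
ee_rot: [[0.5, 0.866, 0.008], [0.866, -0.5, -0.012], [-0.006, 0.013, -1.0]]
ft_force: [-0.5, 0.9, -0.4]
grip_width: 0.0305
gripper_force: 0.9
```

```bash
python3 s.py; python3 f.py
```

```text
19.7 [0.6381 0.0564 0.1851] press [0.0777 0.0918] [ 2.0679 29.4901 72.7327 -0.6987 77.3195 32.2426] [-0.4971  0.9375 -0.3663]
[[ 0.5004  0.8658  0.0084]
 [ 0.8658 -0.5003 -0.0116]
 [-0.0058  0.0131 -0.9999]]
scene platen +x (np.int64(133), np.float64(69.82533108608763)) -x (np.int64(26), np.float64(70.16391655046596)) book back (np.int64(215), np.float64(56.18541912229469)) screw top (np.int64(0), 0) beam (np.int64(15), np.float64(150.10020230442757))
top platen +x (np.int64(19), np.float64(72.55229014841608)) -x (np.int64(269), np.float64(71.06527154948651)) book back (np.int64(182), np.float64(57.184378738276855)) screw top (np.int64(42), np.float64(202.2645574381111)) beam (np.int64(314), np.float64(152.39271918206515))
```

Call:
jog_arm([
  [[0, 0, 0], [0, 0, 0], 0.1],
  [[0, 0, 0], [0, 0, 0], 0.1],
  [[0, 0, 0], [0, 0, 0], 0.1],
  [[0, 0, -10], [0, 0, 0], 0.1],
  [[0, 0, -20], [0, 0, 0], 0.1],
  [[0, 0, -30], [0, 0, 0], 0.1],
  [[0, 0, -30], [0, 0, 0], 0.1],
  [[0, 0, -20], [0, 0, 0], 0.1],
  [[0, 0, 0], [0, 0, 0], 0.1],
  [[0, 0, 0], [0, 0, 0], 0.1],
])

```text
time_s: 20.8
position: [0.6373, 0.0573, 0.2949]
ee_rot: [[0.502, 0.865, 0.008], [0.865, -0.502, -0.012], [-0.006, 0.013, -1.0]]
ft_force: [-0.2, -0.3, 0.2]
grip_width: 0.0425
gripper_force: 0.0
```

Call:
jog_arm([
  [[-40, -10, 0], [0, 0, 0], 0.1],
  [[-40, -10, 0], [0, 0, 0], 0.1],
  [[-40, -30, 0], [0, 0, 0], 0.1],
  [[-40, -30, 0], [0, 0, 0], 0.1],
  [[-40, -30, 0], [0, 0, 0], 0.1],
  [[0, 0, 0], [0, 0, 0], 0.1],
  [[0, 0, 0], [0, 0, 0], 0.1],
  [[0, 0, 0], [0, 0, 0], 0.1],
  [[0, 0, 0], [0, 0, 0], 0.1],
  [[0, 0, 0], [0, 0, 0], 0.1],
])

```text
time_s: 21.8
position: [0.4423, -0.0601, 0.2944]
ee_rot: [[0.501, 0.865, 0.007], [0.865, -0.501, -0.011], [-0.006, 0.012, -1.0]]
ft_force: [-0.4, 0.3, 0.8]
grip_width: 0.0422
gripper_force: 0.0
```

```bash
python3 f.py; python3 e.py | grep -v knob; python3 d.py end
```

```text
scene platen +x (np.int64(257), np.float64(70.15464741418275)) -x (np.int64(23), np.float64(70.32617988955143)) book back (np.int64(304), np.float64(56.5019342125845)) screw top (np.int64(39), np.float64(201.89080836968958)) beam (np.int64(275), np.float64(152.2783330313019))
top platen +x (np.int64(43), np.float64(72.14125815147652)) -x (np.int64(57), np.float64(71.58149920247025)) book back (np.int64(184), np.float64(56.925716459354625)) screw top (np.int64(40), np.float64(202.73378385867255)) beam (np.int64(271), np.float64(152.92814863560002))
scene front 142 [[-0.0853, -0.0334, 0.0525], [-0.0622, 0.0565, 0.0596]] ((-73.63833618164062, 10.021881103515625), (95.07660675048828, 23.810758590698242), 89.28274536132812)
scene back 339 [[0.0455, -0.058, 0.052], [0.0834, 0.0562, 0.0595]] ((64.31480407714844, 3.022266387939453), (132.5927734375, 38.62101364135742), 89.02297973632812)
scene platen top 237 0.07043269087820792 book top 0.05631996518014848
top back 101 [[0.0635, -0.0586, 0.0522], [0.0847, 0.0343, 0.061]] ((76.41878509521484, -13.12234878540039), (21.96668815612793, 95.03601837158203), 4.565989017486572)
top platen top 96 0.07190555922255093 book top 0.05702969229940069
```

View pics/end.png

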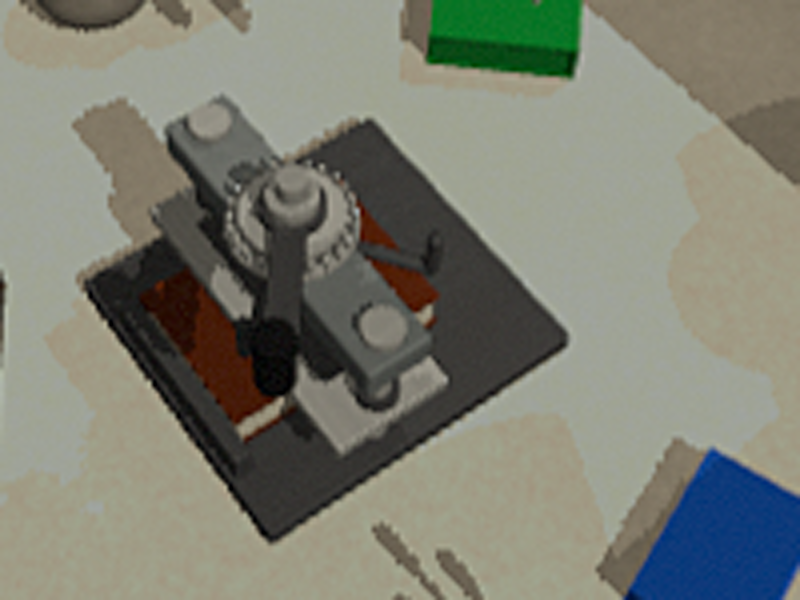

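The crop shows the lever left free at its back position (knob 275,360), the plate down on the book and the book's far edge along the stop (240,440). By depth, the far edge is at x ≈ 84 mm against the stop face at 85. I'm handing in the job.

```bash
python3 -c "
from cell import ticket
print(ticket.sign_off())"
```

```text
the job is handed in; nothing more can be done
None
```

The book is home against the back stop and held by the plate with the springs squeezed about 3.5 mm (about halfway, roughly 85 N by estimate); the lever is let go and the job handed in at about 22 s, though the sign-off returned no verdict.

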